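Lay a carving cradle down against the bench stop

ROBOT

A 6-joint arm with a two-finger parallel gripper is mounted at the origin on the work surface. World frame = base frame: x ahead of the robot, y to its left, z up, the work surface at z = 0. Lengths are in mm, angles in degrees, forces in N, time in s.
With the tool pointing down it reaches from about 300 to 850 mm from the base axis. Payload 4.2 kg.
Tool frame: the origin (TCP) lies on the centre line of the jaws, within the pads' length; the fingertips stand 11 mm ahead of it and the grasp point (between the pads) lies 8 mm behind it; z points along the fingers, y is the direction in which the jaws open and shut (so a half turn about z gives the same grasp; the last joint's range is limited). The gripper opens to 91 mm and grips with 3 to 60 N. Pads are 32 mm wide; open, the fingers measure 118 mm over their backs; the gripper's body (76 mm by 178 mm) begins 60 mm behind the grasp point.
Start: joints at [67.781, 18.312, 89.639, -0, 72.044, -1.146], TCP at [206.753, 536.562, 186.576] pointing down, gripper open.
Joint ranges: [-177.97, 177.97], [-48.28, 115.42], [12.27, 149.76], [-77.06, 257.06], [2.81, 150.46], [-146.56, 146.56]. Speed limits (degrees/s): [147.25, 147.25, 180, 180, 180, 180].

INTERFACE

Orientations are given as [roll, pitch, yaw] about the fixed x, y, z axes, in that order (R = Rz(yaw) Ry(pitch) Rx(roll)).
In Python, from workcell import env, grab_frame gives the robot as it stands. The module is installed in compiled form; this text tells all that it offers.
- The arm moves only by the tool arm_command, never from a script. Its argument "series" is one flat list of numbers, 6 for each row, row after row: the shift along the world's x, y, z each as a share of 400 mm, from -1 to 1, then the turn, a rotation vector about the world's x, y, z each as a share of 45 degrees, from -1 to 1. A call has 1 to 20 rows; each row shifts and turns the commanded pose from where the row before left it; what a row does not reach is not made up. A row lasts 1/12 s, in which the tool goes at most 41.7 mm and 7.16 degrees, less where a joint would pass 70% of its speed; a pose out of reach is approached as far as the arm can. A call with a number of a shift or a turn outside -1 to 1 is refused whole. A call with a gripper value outside its range is refused whole. "hand" is the opening, from 0 (shut) to 1 (fully open), set as the call begins (left out, the last holds). The fingers move at their own pace and stop on an object; "newtons" is the grip in N (left out, the last holds). Time passes only in rows, so rows that do not move let the fingers close. It gives the time, the measured TCP pose, the force and the opening at its end, in the units of the state.
- env.state(): the state, without advancing time (a new reading comes with each control period).
- grab_frame(name): name is "side" or "top" or "wrist"; returns a dict with "frame" (420x560x3 uint8, red, green, blue), "intrinsics" (3x3 intrinsics, pixels), "R" (3x3) and "t" (3): a world point X has camera coordinates R X + t; the wrist camera has in their place "tool_from_camera" (4x4, takes a point from camera to tool coordinates, whose origin is the TCP and whose axes are the flange's). Camera axes: x right, y down, z forward; pixel columns grow to the right and rows downward; lengths in mm; the calibration is good to about 2 mm. The wrist camera is an equidistant fisheye: a pixel r from the principal point sees the ray r / f radians off the axis. A picture is of the moment at which its call begins: read the wrist's pose just before it. There is no depth.
- env.job_done(): hands the job in, once; it reports no verdict.
The state is a dict: "time_s": time; "qpos": joint angles; "qvel": joint speeds; "effort": joint torques, N m; "ee_pos": TCP position; "ee_rot": TCP orientation; "force": force on the tool from outside, world axes, zero at the start; "torque": the same for the moment, N m; "gripper_width": finger opening in mm.
Only numpy, scipy, OpenCV 4.12 (cv2) and the standard library are available. Lean on these libraries where they do the work, as an engineer would, in place of code of your own. Each camera call takes 0.05 s, during which the arm holds its last target.

TASK

The wooden carving cradle is standing on end on the luthier's bench, in front of the batten that serves as bench stop. Without gripping or lifting it, tip it over with the fingers so that the end with the round crossbar goes down on the side away from the batten, keeping it under control all the way so that it comes down gently onto its side and never falls; then push it along the bench, lying, until its foot end sits flush against the batten. Its lower end stays on the bench throughout; leave the other things on the bench where they are.

Things in the scene. Friction and masses are not known exactly. Their poses are not given: they have to be found in the camera images.
- cradle: Loose brown wooden open frame on end, 110 wide (x) x 55 thick (y) x 180 mm tall (z), 0.45-0.75 kg. Cheeks 16 wide, 78 between; metal foot block to z 30, 12 mm panel at its -y face z 30-110, open above but for the crossbar. Origin: centre of foot face; z up to the crossbar end; it is to lie on its -y face (the side away from the batten), then its y points up. Balance point: leaning about 29 degrees.
- cradle_bar (a point): Centre of the cradle's crossbar: fixed round bar, 14 mm diameter, along the cradle's x across the 78 mm gap between the cheeks. In the cradle's frame at (0, 16.5, 165) mm: 15 mm below the cheeks' upper end, 11 mm inside the face toward the batten. With the cradle lying, 44 mm above the bench, free space under it. Axes as the cradle's.
- cradle_heel (a point): Middle of the cradle's lower edge on the side away from the batten, in the cradle's frame at (0, -27.5, 0) mm: the edge about which it tips. It is on the bench at the start and must stay down there. Axes as the cradle's.
- stop: Bench stop: light wooden batten fixed to the bench, 220 long (x) x 25 thick (y) x 30 mm high. Origin: centre of its underside. Its working face looks along its -y, 12.5 mm from the origin; the cradle stands on that side, 20 to 45 mm off, up to 0.1 rad from square. Once lying, the cradle slides 75 to 100 mm along the stop's +y to get home, with ordinary wood friction.
- plane_long: Bystander: finger plane, dark wooden body 100 x 30 x 26 mm with brass wedge and screw, about 37 mm tall in all. Origin: centre of its underside, x along its length.
- plane_small: Bystander: smaller finger plane of the same make-up, 65 x 30 mm, about 35 mm tall. Origin: centre of its underside, x along its length.
- glue: Bystander: upright white plastic glue bottle, 40 mm in diameter, 120 mm tall. Origin: centre of its underside.
- chisel: Bystander: lying chisel, 192 mm long with a 22 mm wide, 20 mm high wooden handle; x points from handle to blade, origin under the joint of handle and blade.
- pot: Bystander: empty white ceramic cup, rim 66 mm in diameter, 75 mm tall. Origin: centre of its underside.
- gauge: Bystander: wooden marking gauge, stock 50 x 26 x 50 mm with a 120 mm long square beam through it along its x, brass screw on top (61 mm). Origin: centre of its underside.
- billet: Bystander: plain light wooden billet 160 x 40 x 30 mm. Origin: centre of its underside, x along its length.
Not all that is in view belongs to the job. Several things look just like the cradle: the one meant starts nearest to the robot's base.

How it is judged:
By the outcome, as a careful person would: the job done as asked, in the order asked, and still so for the second after the job is handed in, with the robot touching nothing.
It also fails if it takes over 72 s, if anything falls off the work surface, if the arm or the gripper's body presses on something with over 40 N, if the wrist force passes 120 N, or if a joint passes its speed limit or range.

## Working session

There is one attempt and no reset: what is moved stays moved. The work goes in short steps, Python scripts to look and compute and a tool call to move; the robot and the scene stay as the last step left them, time stands still between calls to the robot, and variables do not carry over. Pictures are saved under pics/ and viewed, and the job is handed in when it is done.

Besides the shell and the picture viewer there is one more tool, called after "Emit:" as name(argument=value, ...) on one line, values as JSON. arm_command: Moves the arm, as the interface text tells. Shift numbers are shares of 400 mm and turn numbers shares of 45 degrees, none past 1 either way. Its arguments: {"type":"object","properties":{"series":{"type":"array"},"hand":{"type":"number"},"newtons":{"type":"number"}},"required":["series"]}

```bash
mkdir -p pics; python3 - <<'E'
from workcell import env, grab_frame
import cv2,pickle
s=env.state();print(s)
for n in("side","top","wrist"):
    d=grab_frame(n);cv2.imwrite(f"pics/{n}0.png",d["frame"][:,:,::-1]);pickle.dump(d,open(f"{n}0.pkl","wb"))
    print(n,{k:v for k,v in d.items() if k!="frame"})
E
```

```text
{'time_s': 0.0, 'qpos': array([ 6.77793676e+01,  1.83506096e+01,  8.97074406e+01, -3.49704095e-04,
        7.20436989e+01, -1.14700700e+00]), 'qvel': array([ 0.04719886, -0.08257067,  0.00188095,  0.02528923,  0.0814005 ,
       -0.08930282]), 'effort': array([-2.78956995e-04, -4.12468493e+01, -2.31963712e+01,  7.27287331e-02,
        4.57354845e-02, -1.58072667e-04]), 'ee_pos': array([206.54919197, 536.0165041 , 185.72366012]), 'ee_rot': array([-1.79898265e+02, -1.70436930e-03,  1.58926481e+02]), 'force': array([0.16217289, 0.46363654, 0.11803538]), 'torque': array([0.01136041, 0.01610796, 0.04049069]), 'gripper_width': 91.57331177313272}
side {'intrinsics': array([[477.15851296,   0.        , 283.21307858],
       [  0.        , 477.15851296, 206.29583499],
       [  0.        ,   0.        ,   1.        ]]), 'R': array([[ 0.99276481, -0.1184169 ,  0.01988644],
       [-0.06092293, -0.63946274, -0.76640447],
       [ 0.10347188,  0.75964784, -0.64205041]]), 't': array([-597.25852391,  135.473862  , 1102.18487045])}
top {'intrinsics': array([[505.9706026 ,   0.        , 271.88342356
[... 190 characters left out ...]
0e-01, -5.75111845e-02, -2.03660749e-01],
       [ 2.03362646e-01,  1.10514663e-02, -9.79041112e-01]]), 't': array([ -23.1288626 ,  601.46923932, 1354.97494066])}
wrist {'intrinsics': array([[325.1922621 ,   0.        , 284.33634845],
       [  0.        , 325.1922621 , 210.6975665 ],
       [  0.        ,   0.        ,   1.        ]]), 'tool_from_camera': array([[-6.92112222e-04, -9.70251613e-01, -2.42097768e-01,
         6.72319656e+01],
       [ 9.99999176e-01, -9.33177992e-04,  8.81072971e-04,
         9.14669581e-01],
       [-1.08078278e-03, -2.42096958e-01,  9.70251459e-01,
        -1.99181604e+02],
       [ 0.00000000e+00,  0.00000000e+00,  0.00000000e+00,
         1.00000000e+00]])}
```

View pics/side0.png

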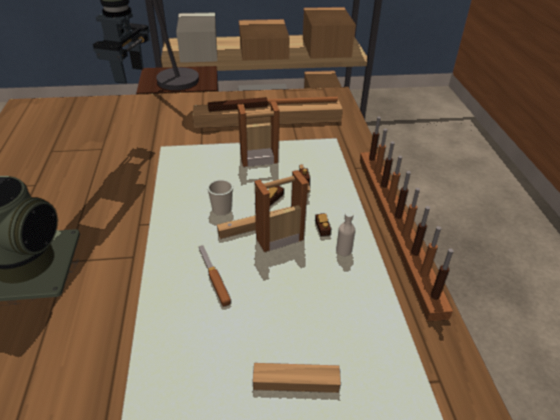

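View pics/top0.png

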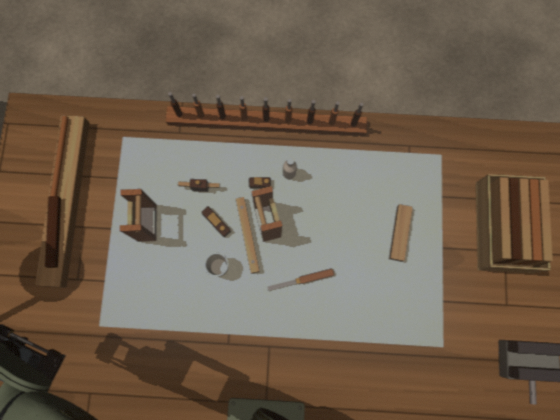

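View pics/wrist0.png

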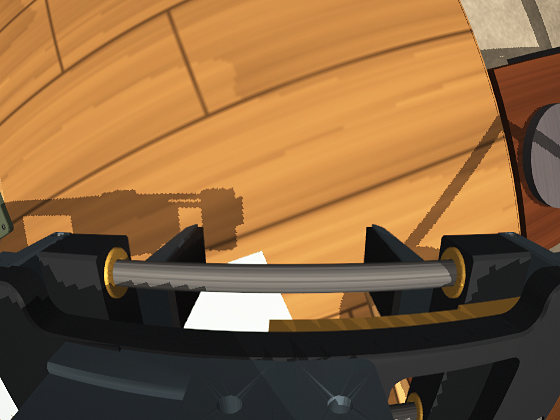

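Two frames of that kind are in view. The one at top-view (267,215), next to the batten at (248,235), is nearer the base than the one at (138,215). The glue bottle is at (290,170) and the chisel at (300,280). I'll zoom in to measure.

```bash
python3 - <<'E'
import cv2
a=cv2.imread("pics/top0.png")[130:330,190:350];cv2.imwrite("pics/topz.png",cv2.resize(a,None,fx=3,fy=3,interpolation=cv2.INTER_CUBIC)[:600])
a=cv2.imread("pics/side0.png")[150:310,190:370];cv2.imwrite("pics/sidez.png",cv2.resize(a,None,fx=3.7,fy=3.7,interpolation=cv2.INTER_CUBIC))
E
cat > h.py <<'E'
import numpy as np,pickle
def load(n): return pickle.load(open(n,"rb"))
def ray(d,u,v):
    K,R,t=d["intrinsics"],d["R"],np.array(d["t"])
    return -R.T@t, R.T@np.linalg.solve(K,[u,v,1.])
def plane(d,u,v,z):
    c,r=ray(d,u,v); return c+r*(z-c[2])/r[2]
def proj(d,X):
    p=d["intrinsics"]@(d["R"]@np.array(X,float)+d["t"]); return p[:2]/p[2]
def tri(a,pa,b,pb):
    c1,r1=ray(a,*pa);c2,r2=ray(b,*pb);r1/=np.linalg.norm(r1);r2/=np.linalg.norm(r2)
    s=np.linalg.lstsq(np.c_[r1,-r2],c2-c1,rcond=None)[0];p=c1+s[0]*r1;q=c2+s[1]*r2
    return (p+q)/2,np.linalg.norm(p-q)
E
```

```text
(no output)
```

View pics/topz.png

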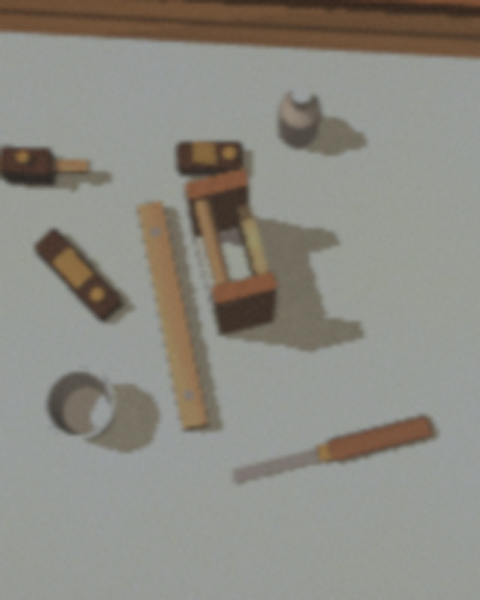

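View pics/sidez.png

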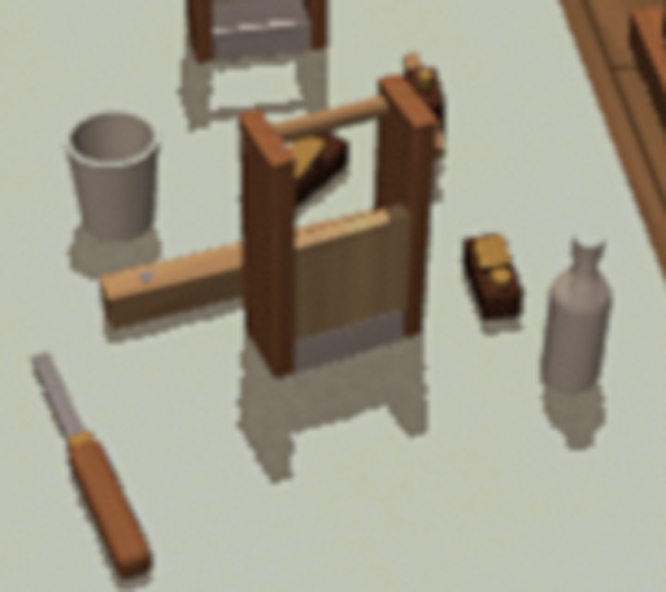

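```bash
python3 - <<'E'
from h import *
T=load("top0.pkl");S=load("side0.pkl")
tz=lambda u,v:(190+(u+.5)/3-.5,130+(v+.5)/3-.5)
sz=lambda u,v:(190+(u+.5)/3.7-.5,150+(v+.5)/3.7-.5)
print("top z180")
for p in[(185,183),(247,170),(276,293),(214,304)]: print(p,plane(T,*tz(*p),180).round(1))
print("side z180")
for p in[(242,118),(275,165),(398,78),(436,120)]: print(p,plane(S,*sz(*p),180).round(1))
print("side foot z0")
for p in[(278,375),(424,335)]: print(p,plane(S,*sz(*p),0).round(1))
print("batten z30 top")
for p in[(138,205),(160,202),(207,423),(184,428)]: print(p,plane(T,*tz(*p),30).round(1))
print("batten side", plane(S,*sz(102,285),30),plane(S,*sz(110,328),0))
for n,p,h in[("glue",(300,130),60),("chisel handle end",(430,425),20),("chisel tip",(237,475),5),("small",(210,157),30),("smallR",(243,160),26)]: print(n,plane(T,*tz(*p),h).round(1))
for n,p,h in[("glue base",(572,385),0),("small near",(510,315),0),("chisel end",(135,572),0)]: print(n,plane(S,*sz(*p),h).round(1))
E
```

```text
top z180
(185, 183) [639.7  67.8 180. ]
(247, 170) [654.4  15.1 180. ]
(276, 293) [548.  -15.9 180. ]
(214, 304) [535.4  36.2 180. ]
side z180
(242, 118) [538.3  31.4 180. ]
(275, 165) [554.2 -15.9 180. ]
(398, 78) [638.1  63.7 180. ]
(436, 120) [654.9  18.6 180. ]
side foot z0
(278, 375) [555.6  -9.8   0. ]
(424, 335) [656.3  17.9   0. ]
batten z30 top
(138, 205) [653.8 119.9  30. ]
(160, 202) [658.  99.  30.]
(207, 423) [448.7  40.3  30. ]
(184, 428) [442.8  61.4  30. ]
batten side [444.44169041  55.39670135  30.        ] [447.57554156  45.21061044   0.        ]
glue [728.8 -31.2  60. ]
chisel handle end [ 460.  -168.8   20. ]
chisel tip [403.8   9.6   5. ]
small [705.5  53.8  30. ]
smallR [705.5  21.8  26. ]
glue base [745.3 -37.9   0. ]
small near [717.5  31.5   0. ]
chisel end [ 458.6 -161.5    0. ]
```

```bash
python3 - <<'E'
from h import *
import cv2
T=load("top0.pkl");S=load("side0.pkl")
tz=lambda u,v:(190+(u+.5)/3-.5,130+(v+.5)/3-.5)
sz=lambda u,v:(190+(u+.5)/3.7-.5,150+(v+.5)/3.7-.5)
print(tri(T,tz(211,243),S,sz(334,118)))
c=np.array([595.4,25.2,0]);a=np.radians(17.6);X=np.array([np.cos(a),np.sin(a),0]);Y=np.array([-X[1],X[0],0])
b=c+16.5*Y+[0,0,165]
for d,n in((T,"top"),(S,"side")):
    im=d["frame"][:,:,::-1].copy();im=cv2.resize(im,None,fx=3,fy=3,interpolation=cv2.INTER_CUBIC)
    f=lambda p:tuple(int(q) for q in proj(d,p)*3+1)
    pts=[c+sx*55*X+sy*27.5*Y+[0,0,z] for z in(0,180) for sx in(-1,1) for sy in(-1,1)]+[b-39*X,b+39*X]
    for p in pts: cv2.circle(im,f(p),3,(0,255,0),1)
    sc=np.array([550.8,80.2,0]);a2=np.radians(15.6);x=np.array([np.cos(a2),np.sin(a2),0]);y=np.array([-x[1],x[0],0])
    for z in(0,30):
     for sx in(-1,1):
      for sy in (-1,1): cv2.circle(im,f(sc+sx*110*x+sy*12.5*y+[0,0,z]),3,(0,0,255),1)
    u,v=f(c); cv2.imwrite(f"pics/chk_{n}.png",im[v-330:v+150,u-250:u+250])
E
```

```text
(array([593.3927566 ,  42.62465657, 166.99328339]), np.float64(4.826826857736677))
```

```bash
python3 -c "
import cv2,numpy as np
cv2.imwrite('pics/chk.png',cv2.resize(np.hstack([cv2.imread('pics/chk_top.png'),cv2.imread('pics/chk_side.png')]),(800,384)))"
```

```text
(no output)
```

View pics/chk_top.png

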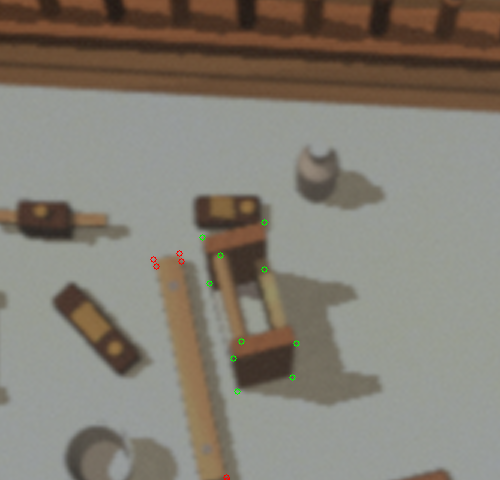

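View pics/chk_side.png

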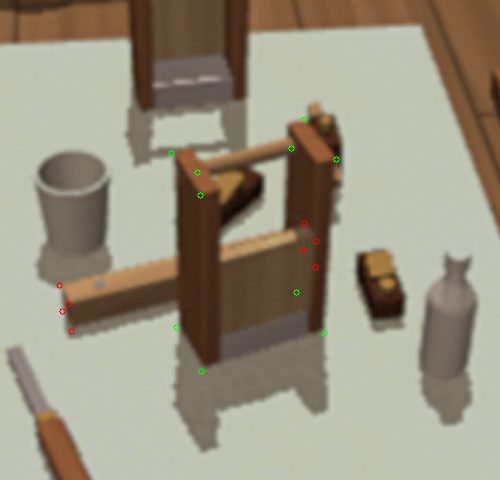

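Overlay check: the cradle model (centre near (595,25), yaw 17.6°) and the batten (centre near (551,80), yaw 15.6°) match both views within about 1 px (2 mm). That gives a gap of about 25 mm. The plan is to straddle the bar loosely with the fingers, follow an arc about the heel with the tool leaning half the tilt angle, then stand the tool upright and push.

Emit:
arm_command(series=[0.048, -0.062, 0.0375, 0, 0, -0.157, 0.048, -0.062, 0.0375, 0, 0, -0.157, 0.048, -0.062, 0.0375, 0, 0, -0.157, 0.048, -0.062, 0.0375, 0, 0, -0.157, 0.048, -0.062, 0.0375, 0, 0, -0.157, 0.048, -0.062, 0, 0, 0, -0.157, 0.048, -0.062, 0, 0, 0, -0.157, 0.048, -0.062, 0, 0, 0, -0.157, 0.048, -0.062, 0, 0, 0, -0.157, 0.048, -0.062, 0, 0, 0, -0.157, 0.048, -0.062, 0, 0, 0, -0.157, 0.048, -0.062, 0, 0, 0, -0.157, 0.048, -0.062, 0, 0, 0, -0.157, 0.048, -0.062, 0, 0, 0, -0.157, 0.048, -0.062, 0, 0, 0, -0.157, 0.048, -0.062, 0, 0, 0, -0.157, 0.048, -0.062, 0, 0, 0, -0.157, 0.048, -0.062, 0, 0, 0, -0.157, 0.048, -0.062, 0, 0, 0, -0.157, 0.048, -0.062, 0, 0, 0, -0.157], hand=0.45, newtons=5)

```text
time_s: 1.82
ee_pos: [591.3, 39.2, 261.2]
ee_rot: [-180.0, 0.0, 17.3]
force: [0.0, 1.5, 0.0]
gripper_width: 41.2
```

```bash
cat > snap.py <<'E'
import sys,pickle,cv2,numpy as np
from workcell import env,grab_frame
def snap(tag,names=("side","top","wrist")):
    s=env.state();print({k:(np.round(v,2).tolist()) for k,v in s.items() if k in("time_s","qpos","ee_pos","ee_rot","force","gripper_width")})
    for n in names:
        d=grab_frame(n);d["state"]=s;pickle.dump(d,open(f"{n}{tag}.pkl","wb"));cv2.imwrite(f"pics/{n}{tag}.png",d["frame"][:,:,::-1])
if __name__=="__main__":
    snap(sys.argv[1],sys.argv[2].split(","))
E
python3 snap.py 1 wrist,side
```

```text
{'time_s': 1.82, 'qpos': [2.68, 17.96, 79.47, 0.0, 82.6, 75.41], 'ee_pos': [591.31, 39.16, 261.23], 'ee_rot': [-179.99, 0.04, 17.27], 'force': [0.01, 1.46, 0.01], 'gripper_width': 41.17}
```

View pics/wrist1.png

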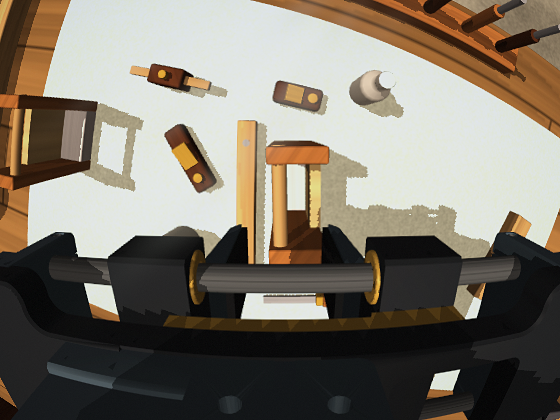

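View pics/side1.png

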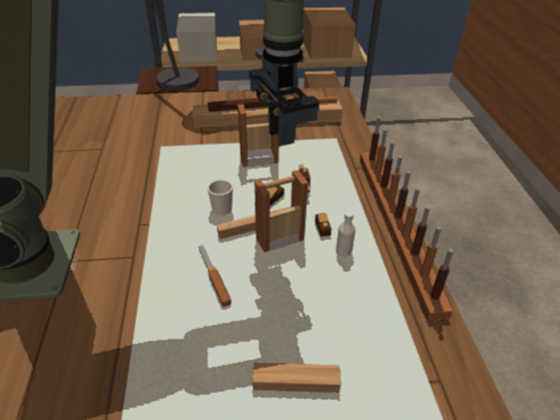

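The wrist view shows the bar at columns 272–286 (rows 165–245), between the two fingers. I'll cast its axis onto z=165.

```bash
cat >> h.py <<'E'
from scipy.spatial.transform import Rotation as Ro
def wplane(d,u,v,z):
    K=d["intrinsics"];x=np.array([(u-K[0,2]),(v-K[1,2])]);r=np.hypot(*x);th=r/K[0,0]
    c=np.r_[x/r*np.sin(th),np.cos(th)]
    M=d["tool_from_camera"];R=Ro.from_euler("xyz",d["state"]["ee_rot"],degrees=True).as_matrix()
    o=R@M[:3,3]+d["state"]["ee_pos"];w=R@M[:3,:3]@c
    return o+w*(z-o[2])/w[2]
E
python3 - <<'E'
from h import *
import cv2
d=load("wrist1.pkl")
im=d["frame"][:,:,::-1];cv2.imwrite("pics/wz.png",cv2.resize(im[120:300,200:370],None,fx=4,fy=3.3,interpolation=cv2.INTER_CUBIC))
a=np.radians(17.6);Y=np.array([-np.sin(a),np.cos(a),0]);X=np.array([np.cos(a),np.sin(a),0])
for p in[(279,175),(279.5,200),(279.5,240)]:
    q=wplane(d,*p,165);print(q, (q-[590.4,40.9,0])@Y,(q-[590.4,40.9,0])@X,"rel tcp",(q-d["state"]["ee_pos"])@Y)
# batten edges z30, cheek-top edges z180
for p in[(238,122),(256,122),(238,200),(257,220)]:print("bat",wplane(d,*p,30))
for p in[(266,162),(329,162),(273,142),(327,142)]:print("cheek",wplane(d,*p,180))
E
```

```text
[617.41603401  53.03650004 165.        ] 3.399563324337322 29.421143686905907 rel tcp 5.3331088242866285
[595.18144356  45.73394439 165.        ] 3.1619061155961106 6.019266618723744 rel tcp 5.095451615545417
[557.694499    34.26839744 165.        ] 3.567977094068581 -33.1797752765407 rel tcp 5.501522594017886
bat [651.64625266 122.4494441   30.        ]
bat [658.23557331  99.5232764   30.        ]
bat [550.47461324  93.29263923  30.        ]
bat [531.08542057  60.60768698  30.        ]
cheek [626.96905962  67.46144286 180.        ]
cheek [643.35291735  15.37867513 180.        ]
cheek [645.30133645  66.73359792 180.        ]
cheek [659.35683649  22.47069605 180.        ]
```

View pics/wz.png

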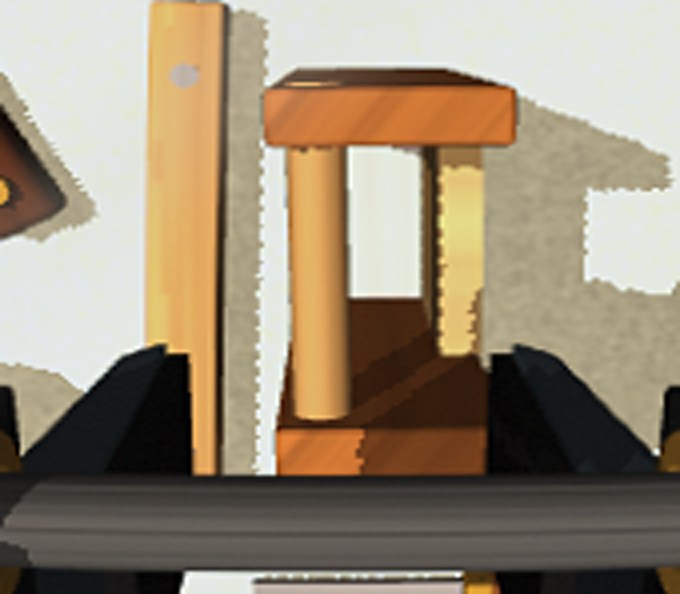

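The bar lies about 5 mm further along +Y than the TCP, and its yaw is 17.45°. I'll correct for that and descend around the bar.

Emit:
arm_command(series=[-0.0034, 0.011, 0, 0, 0, 0.004, 0, 0, 0, 0, 0, 0, 0, 0, -0.045, 0, 0, 0, 0, 0, -0.045, 0, 0, 0, 0, 0, -0.045, 0, 0, 0, 0, 0, -0.045, 0, 0, 0, 0, 0, -0.035, 0, 0, 0, 0, 0, -0.0325, 0, 0, 0, 0, 0, 0, 0, 0, 0, 0, 0, 0, 0, 0, 0])

```text
time_s: 2.75
ee_pos: [588.5, 46.2, 162.6]
ee_rot: [-180.0, 0.1, 17.9]
force: [0.1, -0.6, 0.4]
gripper_width: 41.0
```

```bash
python3 snap.py 2 wrist,side,top; python3 -c "
import cv2
cv2.imwrite('pics/s2z.png',cv2.resize(cv2.imread('pics/side2.png')[90:290,180:380],None,fx=3,fy=3))
cv2.imwrite('pics/w2z.png',cv2.resize(cv2.imread('pics/wrist2.png')[120:320,180:380],None,fx=3,fy=3))"
```

```text
{'time_s': 2.75, 'qpos': [3.37, 20.61, 89.73, 0.01, 69.72, 75.43], 'ee_pos': [588.47, 46.17, 162.57], 'ee_rot': [-179.98, 0.06, 17.93], 'force': [0.12, -0.61, 0.35], 'gripper_width': 40.96}
```

View pics/s2z.png

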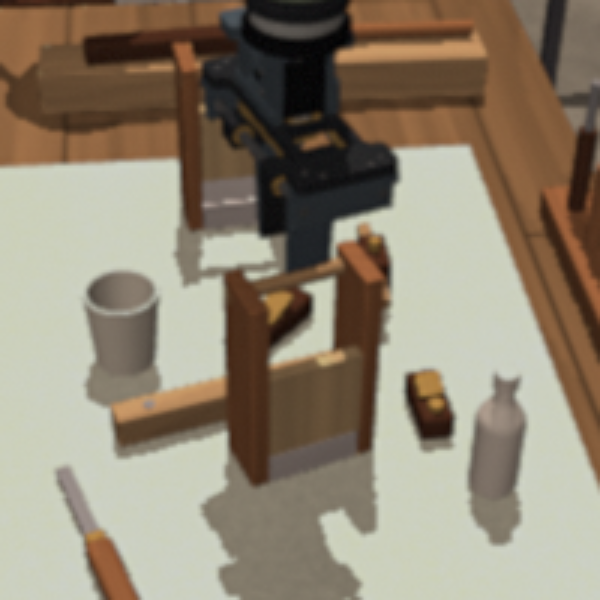

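View pics/w2z.png

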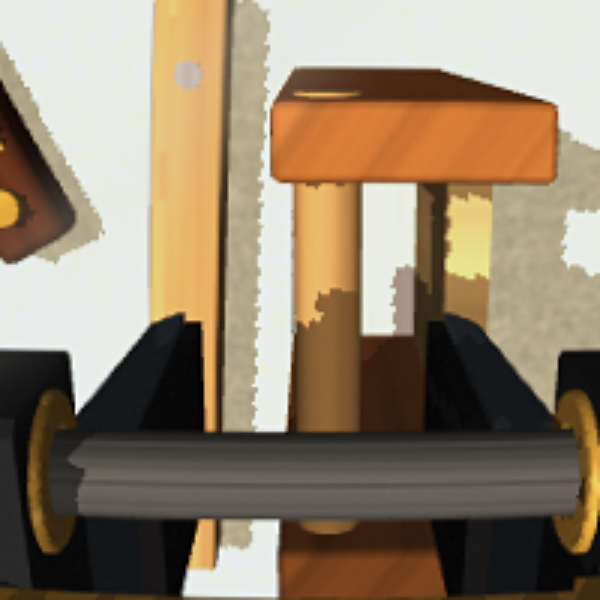

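The side view shows the fingers still above the bar, which doesn't fit the reported z of 162. I'll project the TCP and take another look.

```bash
python3 snap.py 3 wrist,side; python3 - <<'E'
from h import *
import cv2
s=load("side3.pkl")
p=s["state"]["ee_pos"];print(proj(s,p),proj(s,p-[0,0,11]),proj(s,[591,43,165]))
a=cv2.imread('pics/side3.png')[90:290,180:380];b=cv2.imread('pics/wrist3.png')[120:320,180:380]
cv2.imwrite('pics/c3.png',cv2.resize(np.hstack([a,b]),(800,400)))
E
```

```text
{'time_s': 2.9, 'qpos': [3.3, 20.57, 89.59, -0.0, 69.71, 75.44], 'ee_pos': [589.91, 45.57, 163.97], 'ee_rot': [179.96, -0.13, 17.87], 'force': [1.21, -0.23, 0.51], 'gripper_width': 41.03}
[277.20557179 182.15700089] [277.14923437 185.97022096] [277.80916251 182.44576259]
```

View pics/c3.png

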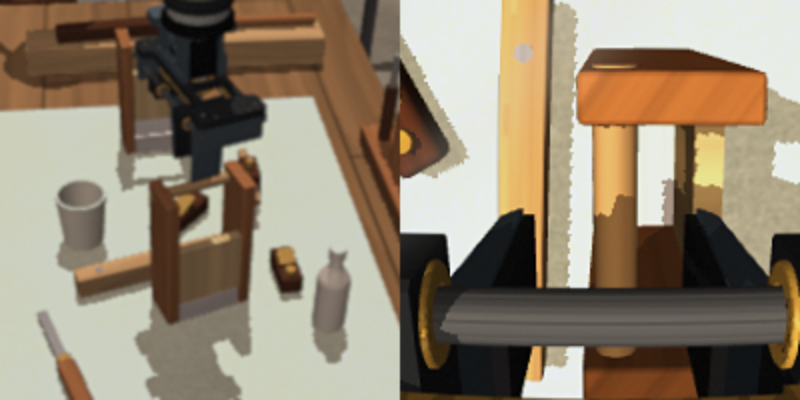

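```bash
python3 - <<'E'
from h import *
a=np.radians(17.6);Y=np.array([-np.sin(a),np.cos(a),0])
for n in("side1.pkl","side3.pkl"):
    s=load(n);p=s["state"]["ee_pos"]
    for o in(20,34):
      for dz in(-11,0,40,60): print(n,o,dz,proj(s,p-o*Y+[0,0,dz]).round(1))
import cv2
ims=[cv2.resize(cv2.imread(f'pics/side{i}.png')[50:250,200:350],(400,533)) for i in(1,3)]
cv2.imwrite('pics/cmp.png',np.hstack(ims))
E
```

```text
side1.pkl 20 -11 [282.5 156.9]
side1.pkl 20 0 [282.6 152.5]
side1.pkl 20 40 [282.9 136.3]
side1.pkl 20 60 [283.1 127.9]
side1.pkl 34 -11 [285.2 160.3]
side1.pkl 34 0 [285.3 156. ]
side1.pkl 34 40 [285.7 139.6]
side1.pkl 34 60 [286.  131.2]
side3.pkl 20 -11 [280.7 190.9]
side3.pkl 20 0 [280.8 187.1]
side3.pkl 20 40 [281.1 172.7]
side3.pkl 20 60 [281.2 165.3]
side3.pkl 34 -11 [283.2 194.4]
side3.pkl 34 0 [283.3 190.6]
side3.pkl 34 40 [283.7 176.2]
side3.pkl 34 60 [283.9 168.7]
```

View pics/cmp.png

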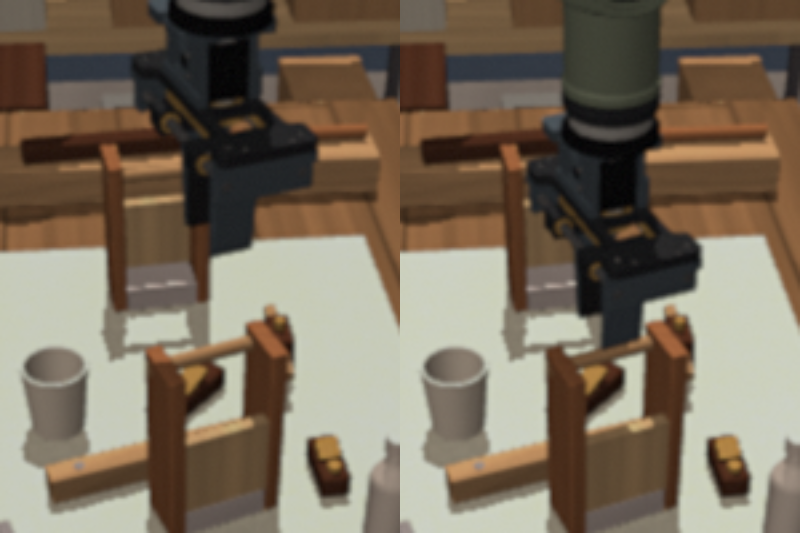

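Both cameras put the fingertips about 30–40 mm higher than the reported pose implies. The finger edges in the wrist view also lie at tool z of about -31, not +11. I'll quantify this before relying on either value.

```bash
python3 - <<'E'
from h import *
d=load("wrist3.pkl");p=d["state"]["ee_pos"]
a=np.radians(17.5);Y=np.array([-np.sin(a),np.cos(a),0]);X=np.array([np.cos(a),np.sin(a),0])
g=lambda u,v:(180+(u+.5)/3-.5,120+(v+.5)/3-.5)
for uv in[(328,200),(328,300),(330,420)]:
    q=wplane(d,*g(*uv),165)-p;print("bar",q@X,q@Y)
for uv in[(272,180),(557,182),(555,100),(273,102)]:
    q=wplane(d,*g(*uv),180)-p;print("cheek",q@X,q@Y)
for z in(153,175,185,195,205):
    l=wplane(d,*g(200,320),z)-p;r=wplane(d,*g(428,320),z)-p;print(z,"fing",l@X,l@Y,r@Y)
E
python3 - <<'E'
import cv2
cv2.imwrite('pics/t2z.png',cv2.resize(cv2.imread('pics/top2.png')[110:310,190:390],None,fx=3,fy=3))
E
```

```text
bar 34.95746854854715 -2.083314804803587
bar 13.631661457258263 -2.273511229492737
bar -13.641270519099303 -2.983154254724822
cheek 41.2458979970806 8.808922046224387
cheek 41.53260616521155 -46.203749354909625
cheek 57.419314778477485 -45.117071055644914
cheek 56.07836919233934 8.611473175848333
153 fing 5.477348646118762 26.35889685610624 -25.11193085700962
175 fing 12.004552395690288 23.714765106476328 -22.371602180770918
185 fing 14.971463190950063 22.512887038462733 -21.12599823702604
195 fing 17.93837398620984 21.31100897044914 -19.880394293281178
205 fing 20.90528478146961 20.109130902435545 -18.634790349536285
```

View pics/t2z.png

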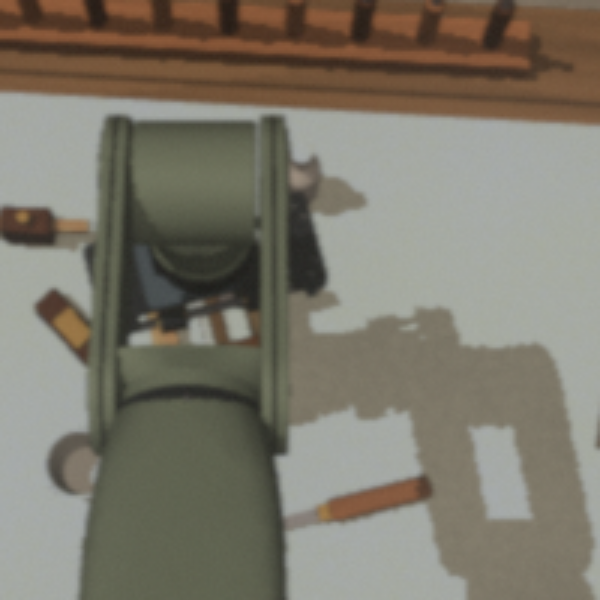

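Two independent cues put the tips at tool z ≈ -31. The wrist-camera gap of 41 mm gives z≈195, and the side view shows the tips about 15 px too high. Going down 36 mm is safe either way, since the tips would be above 113 mm and the panel top is at 110, so I'll do that and look.

Emit:
arm_command(series=[0.0015, -0.005, -0.02, 0, 0, 0, 0, 0, -0.02, 0, 0, 0, 0, 0, -0.02, 0, 0, 0, 0, 0, -0.015, 0, 0, 0, 0, 0, -0.015, 0, 0, 0, 0, 0, 0, 0, 0, 0, 0, 0, 0, 0, 0, 0])

```text
time_s: 3.58
ee_pos: [589.7, 42.9, 126.0]
ee_rot: [-180.0, 0.1, 17.8]
force: [0.7, 0.5, 0.2]
gripper_width: 40.9
```

```bash
python3 snap.py 4 wrist,side; python3 - <<'E'
from h import *
import cv2
a=cv2.imread('pics/side4.png')[90:290,180:380];b=cv2.imread('pics/wrist4.png')[120:320,180:380]
cv2.imwrite('pics/c4.png',cv2.resize(np.hstack([a,b]),(800,400),interpolation=cv2.INTER_CUBIC))
E
```

```text
{'time_s': 3.58, 'qpos': [3.05, 22.27, 92.71, -0.0, 65.08, 75.25], 'ee_pos': [589.75, 42.94, 125.98], 'ee_rot': [-179.99, 0.06, 17.8], 'force': [0.74, 0.54, 0.19], 'gripper_width': 40.9}
```

View pics/c4.png

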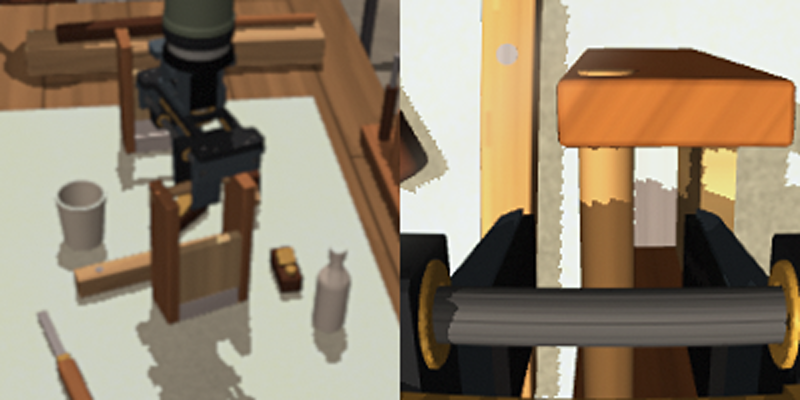

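The finger now covers the bar in the side view, with its tip at pixel (283,194), or z≈153, while the TCP reads 126. So the tips really are about 28 mm behind the reported TCP, and I'll plan with that offset. Next I'll check the centring.

```bash
python3 - <<'E'
from h import *
d=load("wrist4.pkl");p=d["state"]["ee_pos"]
a=np.radians(17.5);Y=np.array([-np.sin(a),np.cos(a),0]);X=np.array([np.cos(a),np.sin(a),0])
g=lambda u,v:(180+(u+.5-400)/2-.5,120+(v+.5)/2-.5)
for uv in[(607,155),(608,200),(608,280)]:
    q=wplane(d,*g(*uv),165)
    print("bar",q,(q-p)@X,(q-p)@Y)
for uv in[(558,147),(795,146)]:
    q=wplane(d,*g(*uv),180)-p;print("cheek",q@X,q@Y)
for z in(150,156,162):
    l=wplane(d,*g(529,213),z)-p;r=wplane(d,*g(688,213),z)-p;print(z,"fing",l@X,l@Y,r@Y)
E
```

```text
bar [623.53520881  54.95429881 165.        ] 35.83406247360683 1.2947704840749568
bar [612.44569587  51.14325276 165.        ] 24.11180235583114 0.9947921166820358
bar [591.42075564  44.42032008 165.        ] 2.038335625925521 0.9053387187268184
cheek 40.71787572743399 12.408226717189626
cheek 41.421628699451716 -42.573572380658014
150 fing 16.006935250431997 23.30122235043548 -21.587675507821306
156 fing 17.807139267813767 22.53160337986964 -20.81906558294914
162 fing 19.607343285195427 21.76198440930382 -20.05045565807697
```

Emit:
arm_command(series=[0, 0.001, -0.0075, 0, 0, -0.004, 0, 0, -0.0075, 0, 0, 0, 0, 0, 0, 0, 0, 0, 0, 0, 0, 0, 0, 0, 0, 0, 0, 0, 0, 0, 0, 0, 0, 0, 0, 0], hand=0.22, newtons=3)

```text
time_s: 4.18
ee_pos: [590.1, 43.4, 120.7]
ee_rot: [180.0, -0.0, 17.6]
force: [0.4, 0.1, -0.0]
gripper_width: 19.9
```

```bash
cat > plan.py <<'E'
import numpy as np
a=np.radians(17.6);e=np.array([np.sin(a),-np.cos(a),0]);X=np.array([np.cos(a),np.sin(a),0]);Z=np.array([0,0,1.])
def tcp(th,ph,L=45):
    t,p=np.radians([th,ph]);P=e*(165*np.sin(t)-44*np.cos(t)+44)+Z*(165*np.cos(t)+44*np.sin(t))
    return P-L*(e*np.sin(p)+Z*np.cos(p))
if __name__=="__main__":
    n=8
    for k in range(9):
        d=tcp(10*k+10,5*k+5)-tcp(10*k,5*k);r=X*5
        nn=16 if k>=7 else 8
        print(10*k+10,nn,np.round(d/400/nn,4),np.round(r/45/nn,4),"abs",np.round(np.array([590.5,43.6,0])+tcp(10*k+10,5*k+5),1))
E
python3 plan.py; python3 snap.py 5 wrist,side
```

```text
10 8 [ 0.0024 -0.0076  0.0017] [0.0132 0.0042 0.    ] abs [598.2  19.4 125.3]
20 8 [ 0.0024 -0.0077  0.0001] [0.0132 0.0042 0.    ] abs [606.   -5.3 125.8]
30 8 [ 0.0024 -0.0076 -0.0014] [0.0132 0.0042 0.    ] abs [613.7 -29.6 121.4]
40 8 [ 0.0023 -0.0072 -0.0028] [0.0132 0.0042 0.    ] abs [621.  -52.6 112.4]
50 8 [ 0.0021 -0.0066 -0.0042] [0.0132 0.0042 0.    ] abs [627.7 -73.7  99. ]
60 8 [ 0.0018 -0.0057 -0.0054] [0.0132 0.0042 0.    ] abs [633.6 -92.1  81.6]
70 8 [ 0.0015 -0.0047 -0.0065] [0.0132 0.0042 0.    ] abs [ 638.3 -107.2   60.9]
80 16 [ 0.0006 -0.0017 -0.0037] [0.0066 0.0021 0.    ] abs [ 641.9 -118.4   37.5]
90 16 [ 0.0003 -0.0011 -0.004 ] [0.0066 0.0021 0.    ] abs [ 644.1 -125.3   12.2]
{'time_s': 4.18, 'qpos': [3.09, 22.5, 93.15, -0.01, 64.32, 75.47], 'ee_pos': [590.11, 43.39, 120.71], 'ee_rot': [179.99, -0.02, 17.63], 'force': [0.36, 0.07, -0.01], 'gripper_width': 19.91}
```

View pics/wrist5.png

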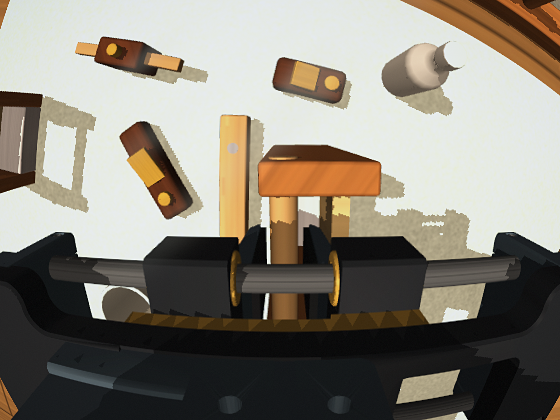

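The bar (columns 270–298) sits between the loosely set fingers. I'll start tipping with the first 20° of the arc.

Emit:
arm_command(series=[0.0024, -0.0076, 0.0017, 0.0132, 0.0042, 0, 0.0024, -0.0076, 0.0017, 0.0132, 0.0042, 0, 0.0024, -0.0076, 0.0017, 0.0132, 0.0042, 0, 0.0024, -0.0076, 0.0017, 0.0132, 0.0042, 0, 0.0024, -0.0076, 0.0017, 0.0132, 0.0042, 0, 0.0024, -0.0076, 0.0017, 0.0132, 0.0042, 0, 0.0024, -0.0076, 0.0017, 0.0132, 0.0042, 0, 0.0024, -0.0076, 0.0017, 0.0132, 0.0042, 0, 0.0024, -0.0077, 0.0001, 0.0132, 0.0042, 0, 0.0024, -0.0077, 0.0001, 0.0132, 0.0042, 0, 0.0024, -0.0077, 0.0001, 0.0132, 0.0042, 0, 0.0024, -0.0077, 0.0001, 0.0132, 0.0042, 0, 0.0024, -0.0077, 0.0001, 0.0132, 0.0042, 0, 0.0024, -0.0077, 0.0001, 0.0132, 0.0042, 0, 0.0024, -0.0077, 0.0001, 0.0132, 0.0042, 0, 0.0024, -0.0077, 0.0001, 0.0132, 0.0042, 0])

```text
time_s: 5.62
ee_pos: [605.4, -6.0, 126.2]
ee_rot: [-170.0, 0.0, 17.6]
force: [0.3, -0.5, 0.1]
gripper_width: 20.0
```

```bash
python3 snap.py 6 wrist,side; python3 - <<'E'
from h import *
import cv2
a=cv2.imread('pics/side6.png')[90:290,180:380];b=cv2.imread('pics/wrist6.png')[120:320,180:380]
cv2.imwrite('pics/c6.png',cv2.resize(np.hstack([a,b]),(800,400),interpolation=cv2.INTER_CUBIC))
E
```

```text
{'time_s': 5.62, 'qpos': [-7.1, 25.64, 87.98, 9.63, 70.88, 61.76], 'ee_pos': [605.43, -5.96, 126.21], 'ee_rot': [-169.97, 0.01, 17.63], 'force': [0.3, -0.5, 0.14], 'gripper_width': 19.99}
```

View pics/c6.png

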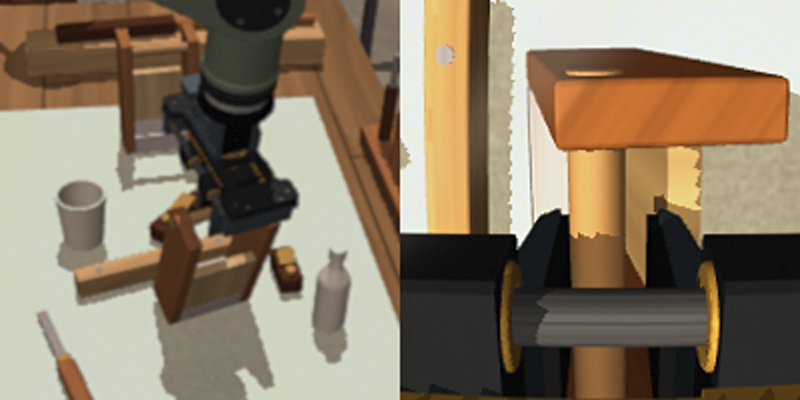

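The cradle leans about 20°, the heel is still down, and the bar is still between the fingers. I'll carry on through the balance point.

Emit:
arm_command(series=[0.0024, -0.0076, -0.0014, 0.0132, 0.0042, 0, 0.0024, -0.0076, -0.0014, 0.0132, 0.0042, 0, 0.0024, -0.0076, -0.0014, 0.0132, 0.0042, 0, 0.0024, -0.0076, -0.0014, 0.0132, 0.0042, 0, 0.0024, -0.0076, -0.0014, 0.0132, 0.0042, 0, 0.0024, -0.0076, -0.0014, 0.0132, 0.0042, 0, 0.0024, -0.0076, -0.0014, 0.0132, 0.0042, 0, 0.0024, -0.0076, -0.0014, 0.0132, 0.0042, 0, 0.0023, -0.0072, -0.0028, 0.0132, 0.0042, 0, 0.0023, -0.0072, -0.0028, 0.0132, 0.0042, 0, 0.0023, -0.0072, -0.0028, 0.0132, 0.0042, 0, 0.0023, -0.0072, -0.0028, 0.0132, 0.0042, 0, 0.0023, -0.0072, -0.0028, 0.0132, 0.0042, 0, 0.0023, -0.0072, -0.0028, 0.0132, 0.0042, 0, 0.0023, -0.0072, -0.0028, 0.0132, 0.0042, 0, 0.0023, -0.0072, -0.0028, 0.0132, 0.0042, 0])

```text
time_s: 7.05
ee_pos: [620.5, -53.3, 112.7]
ee_rot: [-160.0, 0.0, 17.6]
force: [0.1, -0.7, -0.2]
gripper_width: 20.4
```

```bash
python3 snap.py 7 wrist,side; python3 - <<'E'
from h import *
import cv2
a=cv2.imread('pics/side7.png')[90:290,180:380];b=cv2.imread('pics/wrist7.png')[120:320,180:380]
cv2.imwrite('pics/c7.png',cv2.resize(np.hstack([a,b]),(800,400),interpolation=cv2.INTER_CUBIC))
E
```

```text
{'time_s': 7.05, 'qpos': [-15.58, 31.44, 82.36, 17.0, 78.01, 51.5], 'ee_pos': [620.48, -53.27, 112.74], 'ee_rot': [-160.0, 0.01, 17.63], 'force': [0.11, -0.71, -0.18], 'gripper_width': 20.42}
```

View pics/c7.png

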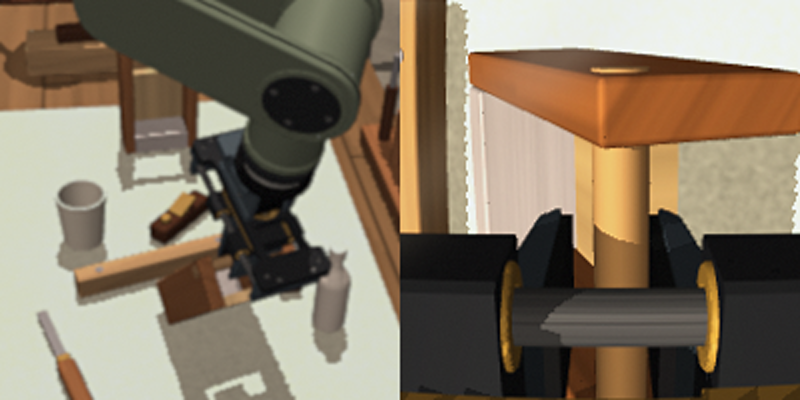

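It is past the balance point and now rests on the outer finger, still captured. Continuing from 40° to 60°.

Emit:
arm_command(series=[0.0021, -0.0066, -0.0042, 0.0132, 0.0042, 0, 0.0021, -0.0066, -0.0042, 0.0132, 0.0042, 0, 0.0021, -0.0066, -0.0042, 0.0132, 0.0042, 0, 0.0021, -0.0066, -0.0042, 0.0132, 0.0042, 0, 0.0021, -0.0066, -0.0042, 0.0132, 0.0042, 0, 0.0021, -0.0066, -0.0042, 0.0132, 0.0042, 0, 0.0021, -0.0066, -0.0042, 0.0132, 0.0042, 0, 0.0021, -0.0066, -0.0042, 0.0132, 0.0042, 0, 0.0018, -0.0057, -0.0054, 0.0132, 0.0042, 0, 0.0018, -0.0057, -0.0054, 0.0132, 0.0042, 0, 0.0018, -0.0057, -0.0054, 0.0132, 0.0042, 0, 0.0018, -0.0057, -0.0054, 0.0132, 0.0042, 0, 0.0018, -0.0057, -0.0054, 0.0132, 0.0042, 0, 0.0018, -0.0057, -0.0054, 0.0132, 0.0042, 0, 0.0018, -0.0057, -0.0054, 0.0132, 0.0042, 0, 0.0018, -0.0057, -0.0054, 0.0132, 0.0042, 0])

```text
time_s: 8.48
ee_pos: [632.9, -92.4, 81.8]
ee_rot: [-150.0, 0.0, 17.6]
force: [0.3, -0.6, -0.5]
gripper_width: 20.2
```

```bash
python3 snap.py 8 wrist,side; python3 - <<'E'
from h import *
import cv2
a=cv2.imread('pics/side8.png')[90:290,180:380];b=cv2.imread('pics/wrist8.png')[120:320,180:380]
cv2.imwrite('pics/c8.png',cv2.resize(np.hstack([a,b]),(800,400),interpolation=cv2.INTER_CUBIC))
E
```

```text
{'time_s': 8.48, 'qpos': [-21.98, 39.02, 76.72, 22.73, 84.9, 44.17], 'ee_pos': [632.87, -92.42, 81.81], 'ee_rot': [-150.01, 0.02, 17.64], 'force': [0.25, -0.61, -0.46], 'gripper_width': 20.23}
```

View pics/c8.png

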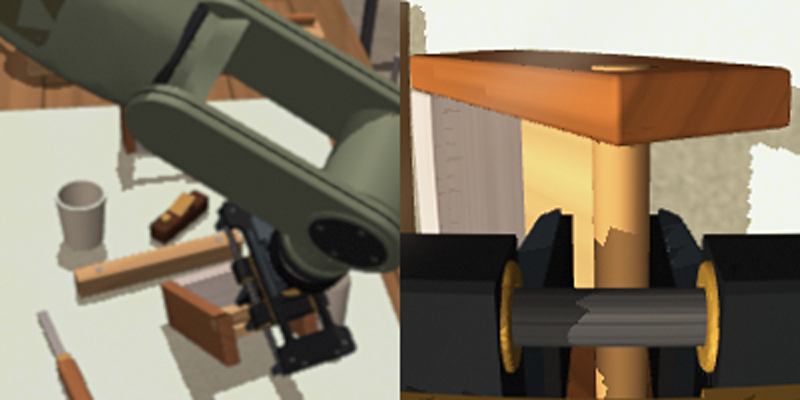

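Leaning about 60°, bar still captured, force under 1 N. Next 60°→80°.

Emit:
arm_command(series=[0.0015, -0.0047, -0.0065, 0.0132, 0.0042, 0, 0.0015, -0.0047, -0.0065, 0.0132, 0.0042, 0, 0.0015, -0.0047, -0.0065, 0.0132, 0.0042, 0, 0.0015, -0.0047, -0.0065, 0.0132, 0.0042, 0, 0.0015, -0.0047, -0.0065, 0.0132, 0.0042, 0, 0.0015, -0.0047, -0.0065, 0.0132, 0.0042, 0, 0.0015, -0.0047, -0.0065, 0.0132, 0.0042, 0, 0.0015, -0.0047, -0.0065, 0.0132, 0.0042, 0, 0.0008, -0.0023, -0.0049, 0.0088, 0.0028, 0, 0.0008, -0.0023, -0.0049, 0.0088, 0.0028, 0, 0.0008, -0.0023, -0.0049, 0.0088, 0.0028, 0, 0.0008, -0.0023, -0.0049, 0.0088, 0.0028, 0, 0.0008, -0.0023, -0.0049, 0.0088, 0.0028, 0, 0.0008, -0.0023, -0.0049, 0.0088, 0.0028, 0, 0.0008, -0.0023, -0.0049, 0.0088, 0.0028, 0, 0.0008, -0.0023, -0.0049, 0.0088, 0.0028, 0, 0.0008, -0.0023, -0.0049, 0.0088, 0.0028, 0, 0.0008, -0.0023, -0.0049, 0.0088, 0.0028, 0, 0.0008, -0.0023, -0.0049, 0.0088, 0.0028, 0, 0.0008, -0.0023, -0.0049, 0.0088, 0.0028, 0])

```text
time_s: 10.25
ee_pos: [641.5, -118.4, 37.6]
ee_rot: [-140.1, 0.0, 17.6]
force: [0.1, -0.3, -1.7]
gripper_width: 20.1
```

```bash
python3 snap.py 9 wrist,side; python3 - <<'E'
from h import *
import cv2
a=cv2.imread('pics/side9.png')[140:340,180:380];b=cv2.imread('pics/wrist9.png')[120:320,180:380]
cv2.imwrite('pics/c9.png',cv2.resize(np.hstack([a,b]),(800,400),interpolation=cv2.INTER_CUBIC))
E
```

```text
{'time_s': 10.25, 'qpos': [-26.39, 47.54, 71.4, 27.49, 91.12, 39.02], 'ee_pos': [641.5, -118.35, 37.57], 'ee_rot': [-140.05, 0.02, 17.63], 'force': [0.07, -0.27, -1.74], 'gripper_width': 20.06}
```

View pics/c9.png

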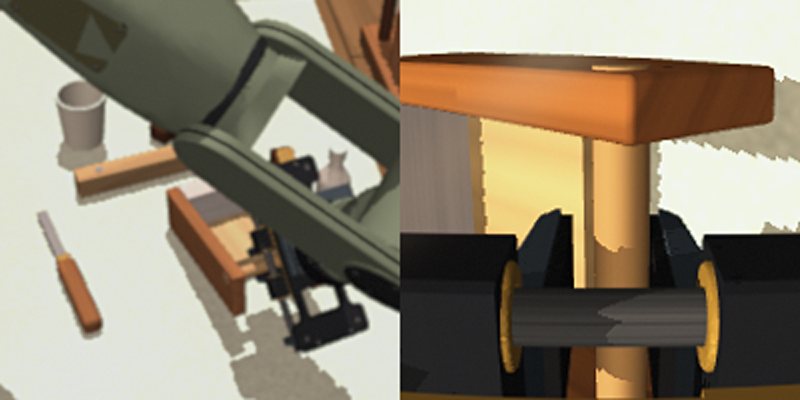

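It is nearly lying, and the outer finger carries about 1.7 N. I'll lower the last 10° slowly.

Emit:
arm_command(series=[0.0003, -0.0011, -0.004, 0.0066, 0.0021, 0, 0.0003, -0.0011, -0.004, 0.0066, 0.0021, 0, 0.0003, -0.0011, -0.004, 0.0066, 0.0021, 0, 0.0003, -0.0011, -0.004, 0.0066, 0.0021, 0, 0.0003, -0.0011, -0.004, 0.0066, 0.0021, 0, 0.0003, -0.0011, -0.004, 0.0066, 0.0021, 0, 0.0003, -0.0011, -0.004, 0.0066, 0.0021, 0, 0.0003, -0.0011, -0.004, 0.0066, 0.0021, 0, 0.0003, -0.0011, -0.004, 0.0066, 0.0021, 0, 0.0003, -0.0011, -0.004, 0.0066, 0.0021, 0, 0.0003, -0.0011, -0.004, 0.0066, 0.0021, 0, 0.0003, -0.0011, -0.004, 0.0066, 0.0021, 0, 0.0003, -0.0011, -0.004, 0.0066, 0.0021, 0, 0.0003, -0.0011, -0.004, 0.0066, 0.0021, 0, 0.0003, -0.0011, -0.004, 0.0066, 0.0021, 0, 0.0003, -0.0011, -0.004, 0.0066, 0.0021, 0, 0, 0, 0, 0, 0, 0, 0, 0, 0, 0, 0, 0])

```text
time_s: 11.85
ee_pos: [643.3, -125.3, 12.3]
ee_rot: [-135.1, 0.0, 17.6]
force: [0.4, -0.3, 0.7]
gripper_width: 19.9
```

```bash
python3 snap.py 10 wrist,side,top; python3 - <<'E'
from h import *
import cv2
a=cv2.imread('pics/side10.png')[140:340,180:380];b=cv2.imread('pics/wrist10.png')[120:320,180:380]
cv2.imwrite('pics/c10.png',cv2.resize(np.hstack([a,b]),(800,400),interpolation=cv2.INTER_CUBIC))
E
```

```text
{'time_s': 11.85, 'qpos': [-27.95, 51.89, 69.08, 29.67, 93.92, 37.0], 'ee_pos': [643.33, -125.34, 12.31], 'ee_rot': [-135.08, 0.03, 17.63], 'force': [0.44, -0.28, 0.73], 'gripper_width': 19.86}
```

View pics/c10.png

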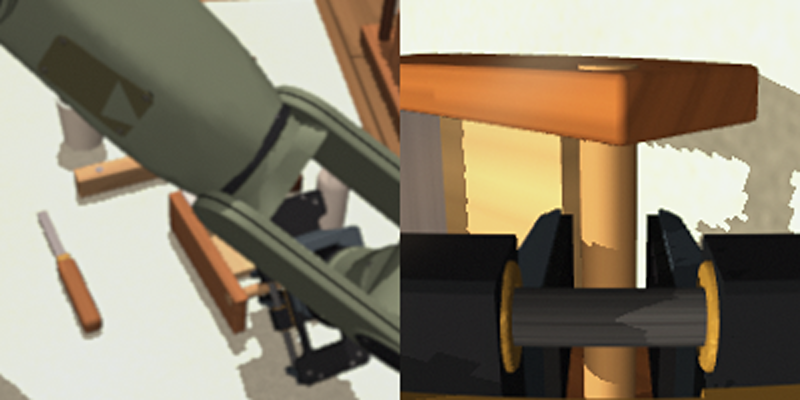

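View pics/top10.png

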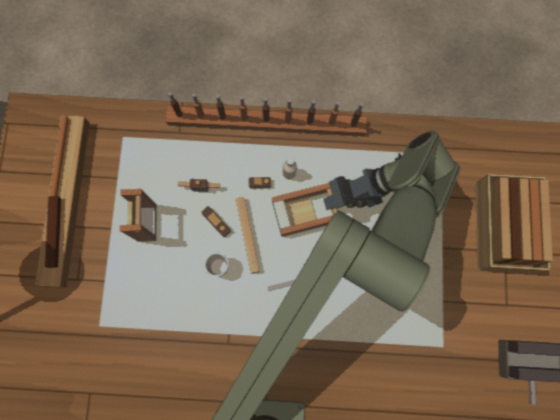

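The cradle lies on its side, with the bar clear of both fingers and almost no force. Next I'll stand the tool upright about the bar. I'm also measuring the lying pose against the batten from the top view.

```bash
python3 - <<'E'
from plan import *
for a0,a1 in((45,30),(30,15),(15,0)):
    d=tcp(90,a1)-tcp(90,a0);print(np.round(d/400/5,4),np.round(-X*3/45,4))
import cv2
cv2.imwrite('pics/t10z.png',cv2.resize(cv2.imread('pics/top10.png')[150:290,210:370],None,fx=4,fy=4,interpolation=cv2.INTER_CUBIC))
E
```

```text
[ 0.0014 -0.0044 -0.0036] [-0.0635 -0.0202 -0.    ]
[ 0.0016 -0.0052 -0.0022] [-0.0635 -0.0202 -0.    ]
[ 0.0018 -0.0056 -0.0008] [-0.0635 -0.0202 -0.    ]
```

View pics/t10z.png

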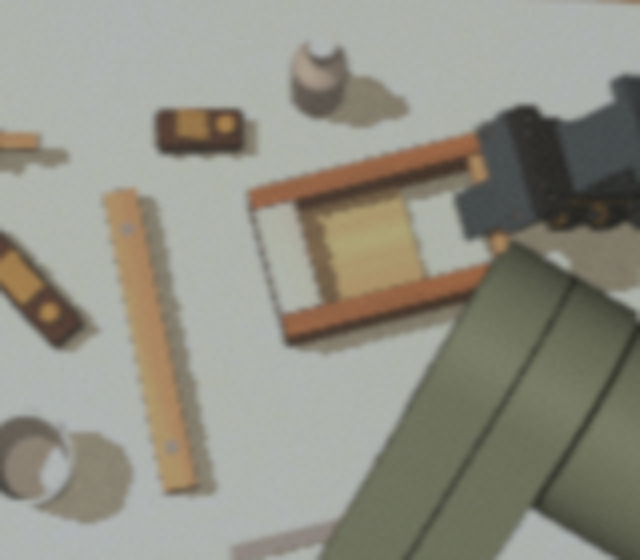

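Emit:
arm_command(series=[0.0014, -0.0044, -0.0036, -0.0635, -0.0202, 0, 0.0014, -0.0044, -0.0036, -0.0635, -0.0202, 0, 0.0014, -0.0044, -0.0036, -0.0635, -0.0202, 0, 0.0014, -0.0044, -0.0036, -0.0635, -0.0202, 0, 0.0014, -0.0044, -0.0036, -0.0635, -0.0202, 0, 0.0016, -0.0052, -0.0022, -0.0635, -0.0202, 0, 0.0016, -0.0052, -0.0022, -0.0635, -0.0202, 0, 0.0016, -0.0052, -0.0022, -0.0635, -0.0202, 0, 0.0016, -0.0052, -0.0022, -0.0635, -0.0202, 0, 0.0016, -0.0052, -0.0022, -0.0635, -0.0202, 0, 0.0018, -0.0056, -0.0008, -0.0635, -0.0202, 0, 0.0018, -0.0056, -0.0008, -0.0635, -0.0202, 0, 0.0018, -0.0056, -0.0008, -0.0635, -0.0202, 0, 0.0018, -0.0056, -0.0008, -0.0635, -0.0202, 0, 0.0018, -0.0056, -0.0008, -0.0635, -0.0202, 0, 0, 0, 0, 0, 0, 0, 0, 0, 0, 0, 0, 0])

```text
time_s: 13.42
ee_pos: [652.9, -155.0, -0.4]
ee_rot: [180.0, -0.0, 17.7]
force: [0.7, 0.1, -0.1]
gripper_width: 19.8
```

```bash
python3 snap.py 11 wrist,side,top; python3 - <<'E'
from h import *
import cv2
T=load("top10.pkl");g=lambda u,v:(210+(u+.5)/4-.5,150+(v+.5)/4-.5)
c=[plane(T,*g(*p),55) for p in((248,188),(287,322),(290,340))];b=[plane(T,*g(*p),30) for p in((138,190),(195,487))]
print(c,b)
u=b[0]-b[1];u/=np.linalg.norm(u);n=np.array([u[1],-u[0],0]);print("stop ang",np.degrees(np.arctan2(u[1],u[0])),"foot ang",np.degrees(np.arctan2(*(c[0]-c[1])[[1,0]])),[(q-b[0])@n for q in c],[(q-b[1])@u for q in c])
a=cv2.imread('pics/side11.png')[140:340,180:380];b=cv2.imread('pics/top11.png')[130:330,210:410]
cv2.imwrite('pics/c11.png',cv2.resize(np.hstack([a,b]),(800,400),interpolation=cv2.INTER_CUBIC))
E
```

```text
{'time_s': 13.42, 'qpos': [-14.32, 35.47, 89.48, -0.04, 55.01, 58.01], 'ee_pos': [652.93, -154.97, -0.41], 'ee_rot': [179.95, -0.01, 17.69], 'force': [0.68, 0.1, -0.05], 'gripper_width': 19.8}
[array([657.76105204,  16.19731949,  55.        ]), array([563.05968191, -16.69007785,  55.        ]), array([550.44379004, -19.47917143,  55.        ])] [array([657.78337987,  95.70147382,  30.        ]), array([446.64413547,  40.95030695,  30.        ])]
stop ang 14.537344295431483 foot ang 19.150824685880693 [np.float64(76.95316401770935), np.float64(85.01656353263017), np.float64(84.54963489174682)] [np.float64(198.14457700650382), np.float64(98.22004549648118), np.float64(85.3079678830648)]
```

View pics/c11.png

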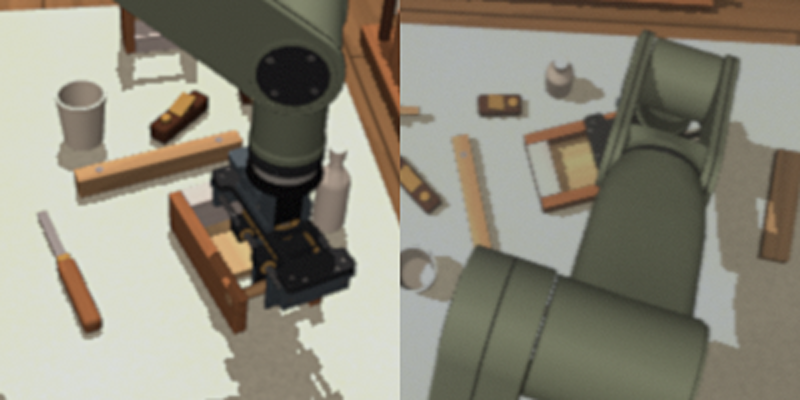

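View pics/wrist11.png

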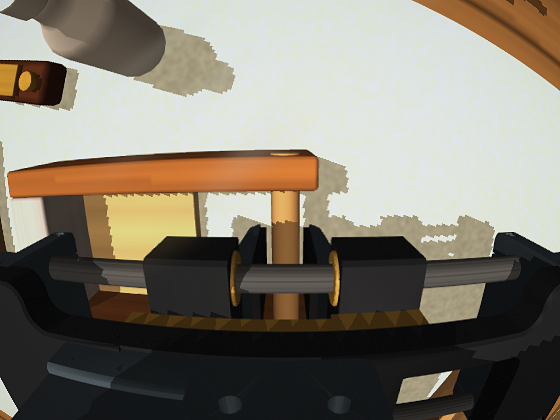

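The foot end is 77–84 mm from the batten face and about 2–3° out of square. I'll push the bar with the outer finger along the stop's +y, squaring up on the way.

Emit:
arm_command(series=[-0.0013, 0.0048, 0, 0, 0, 0, -0.0013, 0.0048, 0, 0, 0, 0, -0.0028, 0.0101, 0, 0, 0, -0.0034, -0.0033, 0.0121, 0, 0, 0, -0.0034, -0.0033, 0.0121, 0, 0, 0, -0.0034, -0.0033, 0.0121, 0, 0, 0, -0.0034, -0.0033, 0.0121, 0, 0, 0, -0.0034, -0.0033, 0.0121, 0, 0, 0, -0.0034, -0.0033, 0.0121, 0, 0, 0, -0.0034, -0.0033, 0.0121, 0, 0, 0, -0.0034, -0.0033, 0.0121, 0, 0, 0, -0.0034, -0.0033, 0.0121, 0, 0, 0, -0.0034, -0.0033, 0.0121, 0, 0, 0, -0.0034, -0.0033, 0.0121, 0, 0, 0, -0.0034, -0.0033, 0.0121, 0, 0, 0, -0.0034, -0.0033, 0.0121, 0, 0, 0, -0.0034, -0.0026, 0.0096, 0, 0, 0, -0.0034, 0, 0, 0, 0, 0, 0])

```text
time_s: 15.07
ee_pos: [632.2, -79.9, -0.9]
ee_rot: [180.0, 0.0, 15.3]
force: [-0.6, -0.6, 0.5]
gripper_width: 20.1
```

```bash
python3 snap.py 12 wrist,side,top; python3 - <<'E'
from h import *
import cv2
a=cv2.imread('pics/side12.png')[110:310,180:380];b=cv2.imread('pics/top12.png')[130:330,190:390]
cv2.imwrite('pics/c12.png',cv2.resize(np.hstack([a,b]),(800,400),interpolation=cv2.INTER_CUBIC))
E
```

```text
{'time_s': 15.07, 'qpos': [-8.21, 33.0, 94.62, -0.05, 52.39, 66.48], 'ee_pos': [632.2, -79.87, -0.93], 'ee_rot': [179.97, 0.03, 15.34], 'force': [-0.55, -0.59, 0.52], 'gripper_width': 20.1}
```

View pics/c12.png

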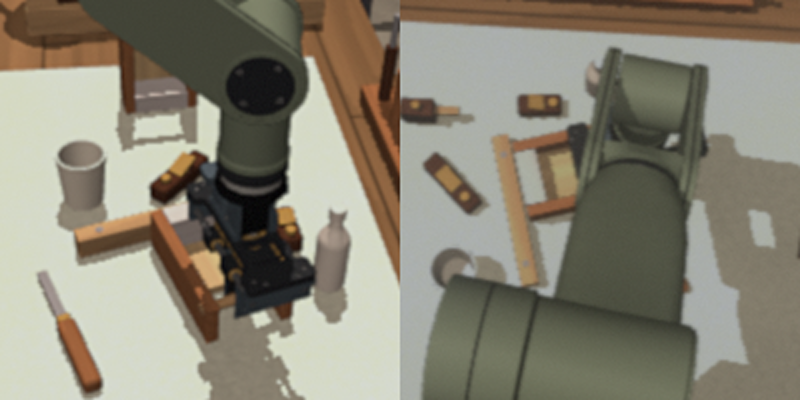

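View pics/wrist12.png

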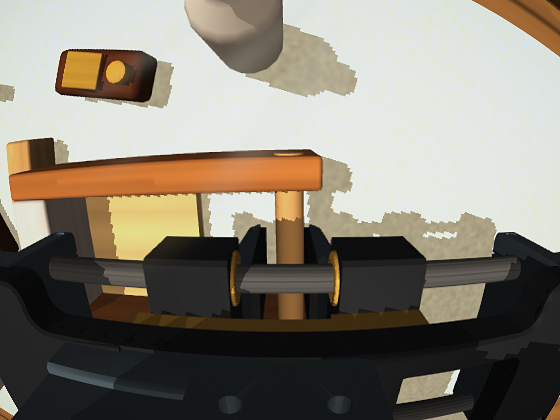

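The foot end is only a few mm from the batten. I'll continue at 1 mm per row and watch the force.

Emit:
arm_command(series=[-0.0007, 0.0024, 0, 0, 0, 0, -0.0007, 0.0024, 0, 0, 0, 0, -0.0007, 0.0024, 0, 0, 0, 0, -0.0007, 0.0024, 0, 0, 0, 0, -0.0007, 0.0024, 0, 0, 0, 0, -0.0007, 0.0024, 0, 0, 0, 0, -0.0007, 0.0024, 0, 0, 0, 0])

```text
time_s: 15.8
ee_pos: [630.8, -75.5, -0.9]
ee_rot: [179.8, 0.0, 15.4]
force: [0.3, -7.1, -0.3]
gripper_width: 22.8
```

```bash
python3 snap.py 13 top; python3 - <<'E'
import cv2
cv2.imwrite('pics/t13.png',cv2.resize(cv2.imread('pics/top13.png')[170:290,220:340],None,fx=5,fy=5,interpolation=cv2.INTER_CUBIC))
E
```

```text
{'time_s': 15.8, 'qpos': [-7.76, 32.82, 94.98, -0.25, 52.13, 67.03], 'ee_pos': [630.84, -75.54, -0.85], 'ee_rot': [179.79, 0.01, 15.36], 'force': [0.34, -7.14, -0.33], 'gripper_width': 22.8}
```

View pics/t13.png

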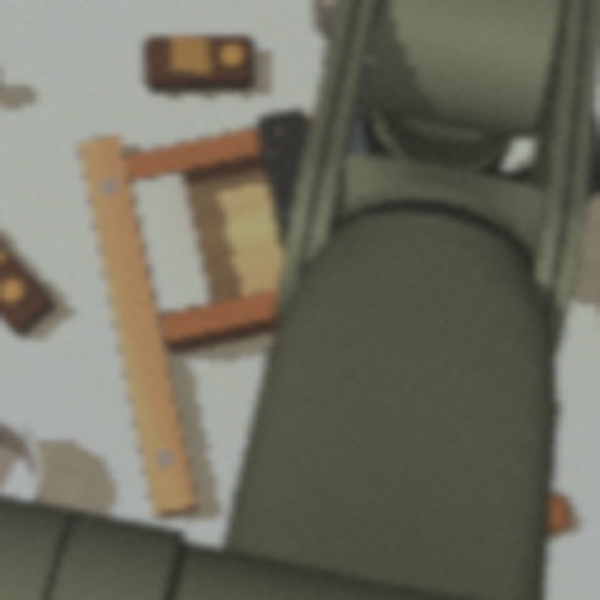

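Contact with the batten shows as 7 N, and the finger has yielded at its low 3 N drive. I'll stiffen it a little and press briefly so the cradle seats squarely.

Emit:
arm_command(series=[0, 0, 0, 0, 0, 0, 0, 0, 0, 0, 0, 0, -0.0007, 0.0024, 0, 0, 0, 0, 0, 0, 0, 0, 0, 0, 0, 0, 0, 0, 0, 0], newtons=12)

```text
time_s: 16.27
ee_pos: [630.7, -76.8, -0.6]
ee_rot: [179.6, 0.0, 15.4]
force: [-0.4, -12.3, 0.6]
gripper_width: 20.0
```

```bash
python3 snap.py 14 wrist,side
```

```text
{'time_s': 16.27, 'qpos': [-7.76, 32.78, 95.01, -0.47, 52.09, 67.11], 'ee_pos': [630.69, -76.77, -0.63], 'ee_rot': [179.61, 0.04, 15.42], 'force': [-0.43, -12.32, 0.63], 'gripper_width': 20.04}
```

View pics/wrist14.png

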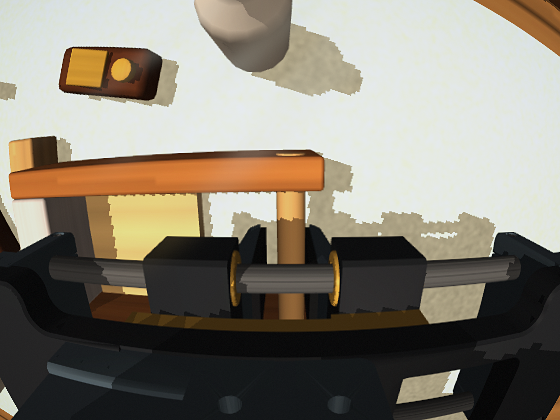

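The push holds at 12 N against the batten. I'll open the fingers to clear the bar, recentre, and lift straight up.

Emit:
arm_command(series=[0, 0, 0, 0, 0, 0, 0, 0, 0, 0, 0, 0, 0, 0, 0, 0, 0, 0, 0.0025, -0.0085, 0, 0, 0, 0, 0, 0, 0, 0, 0, 0, 0, 0, 0, 0, 0, 0], hand=0.45)

```text
time_s: 16.87
ee_pos: [631.5, -76.7, -1.0]
ee_rot: [179.9, -0.0, 15.3]
force: [-0.6, -0.3, 0.0]
gripper_width: 41.1
```

```bash
python3 snap.py 15 wrist; python3 - <<'E'
import cv2
cv2.imwrite('pics/w15.png',cv2.resize(cv2.imread('pics/wrist15.png')[130:330,180:400],None,fx=3,fy=3))
E
```

```text
{'time_s': 16.87, 'qpos': [-7.91, 32.9, 94.83, -0.1, 52.24, 66.82], 'ee_pos': [631.49, -76.66, -0.95], 'ee_rot': [179.92, -0.0, 15.33], 'force': [-0.57, -0.25, 0.03], 'gripper_width': 41.13}
```

View pics/w15.png

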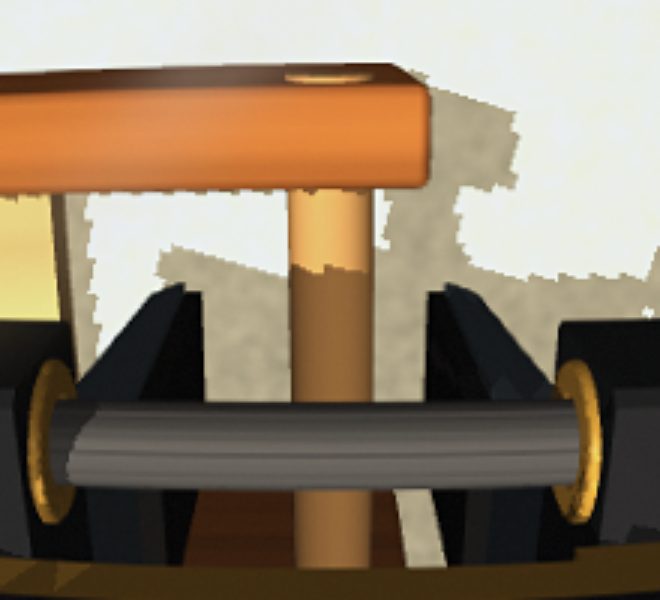

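Both fingers are clear of the bar. Lifting, then moving aside for a clear view.

Emit:
arm_command(series=[0, 0, 0.02, 0, 0, 0, 0, 0, 0.04, 0, 0, 0, 0, 0, 0.06, 0, 0, 0, 0, 0, 0.07, 0, 0, 0, 0, 0, 0.07, 0, 0, 0, 0, 0, 0.07, 0, 0, 0, 0, 0, 0.07, 0, 0, 0, 0, 0, 0.07, 0, 0, 0, 0, 0, 0.07, 0, 0, 0, -0.05, -0.08, 0.04, 0, 0, 0, -0.05, -0.08, 0, 0, 0, 0, -0.05, -0.08, 0, 0, 0, 0, -0.05, -0.08, 0, 0, 0, 0, -0.05, -0.08, 0, 0, 0, 0, -0.05, -0.08, 0, 0, 0, 0, -0.05, -0.08, 0, 0, 0, 0, -0.05, -0.08, 0, 0, 0, 0, 0, 0, 0, 0, 0, 0])

```text
time_s: 18.42
ee_pos: [467.8, -337.9, 231.8]
ee_rot: [179.7, 0.1, 15.0]
force: [-1.0, 0.6, 0.2]
gripper_width: 41.2
```

```bash
python3 snap.py 16 top,side; python3 - <<'E'
import cv2
cv2.imwrite('pics/t16.png',cv2.resize(cv2.imread('pics/top16.png')[160:285,210:350],None,fx=5,fy=4.7,interpolation=cv2.INTER_CUBIC))
cv2.imwrite('pics/s16.png',cv2.resize(cv2.imread('pics/side16.png')[150:310,190:370],None,fx=3.7,fy=3.7,interpolation=cv2.INTER_CUBIC))
E
```

```text
{'time_s': 18.42, 'qpos': [-36.82, 17.05, 84.94, -0.28, 77.88, 38.25], 'ee_pos': [467.82, -337.95, 231.79], 'ee_rot': [179.73, 0.13, 14.99], 'force': [-0.97, 0.59, 0.18], 'gripper_width': 41.22}
```

View pics/t16.png

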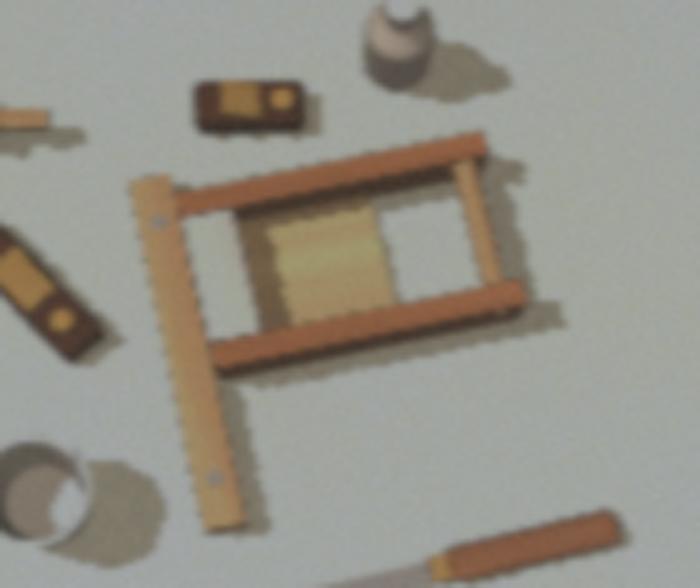

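View pics/s16.png

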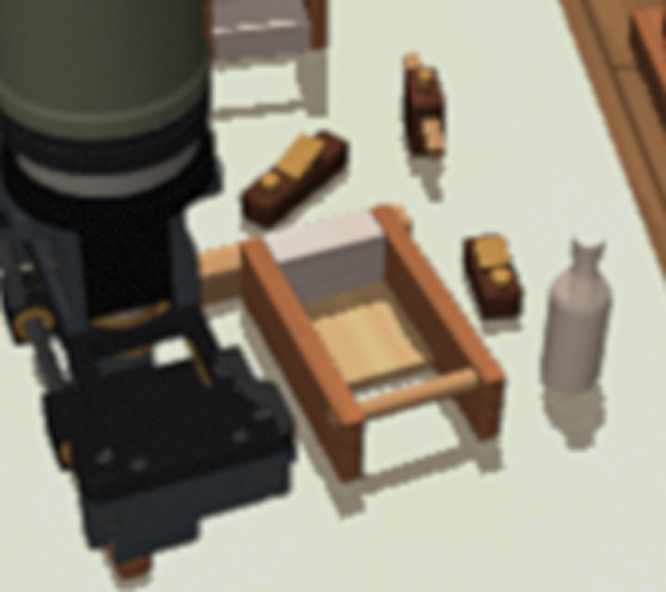

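It looks flush and the bystanders are in place. I'll take a closer wrist view of the joint to confirm both corners.

Emit:
arm_command(series=[0.015, 0.085, 0, 0, 0, 0, 0.015, 0.085, 0, 0, 0, 0, 0.015, 0.085, 0, 0, 0, 0, 0.015, 0.085, 0, 0, 0, 0, 0.015, 0.085, 0, 0, 0, 0, 0.015, 0.085, 0, 0, 0, 0, 0.015, 0.085, 0, 0, 0, 0, 0.015, 0.085, 0, 0, 0, 0, 0.015, 0.085, 0, 0, 0, 0, 0.015, 0.085, 0, 0, 0, 0, 0, 0.085, 0, 0, 0, 0, 0, 0.085, 0, 0, 0, 0, 0, 0, 0, 0, 0, 0, 0, 0, 0, 0, 0, 0])

```text
time_s: 19.68
ee_pos: [531.0, 78.0, 231.3]
ee_rot: [179.9, 0.0, 15.6]
force: [0.6, -0.2, -0.6]
gripper_width: 41.4
```

```bash
python3 snap.py 17 wrist; python3 - <<'E'
import cv2
cv2.imwrite('pics/w17.png',cv2.resize(cv2.imread('pics/wrist17.png')[30:250,180:440],None,fx=3,fy=2.7,interpolation=cv2.INTER_CUBIC))
E
```

```text
{'time_s': 19.68, 'qpos': [7.19, 13.37, 90.11, -0.09, 76.5, 81.57], 'ee_pos': [531.0, 77.99, 231.25], 'ee_rot': [179.91, 0.0, 15.64], 'force': [0.62, -0.2, -0.58], 'gripper_width': 41.37}
```

View pics/w17.png

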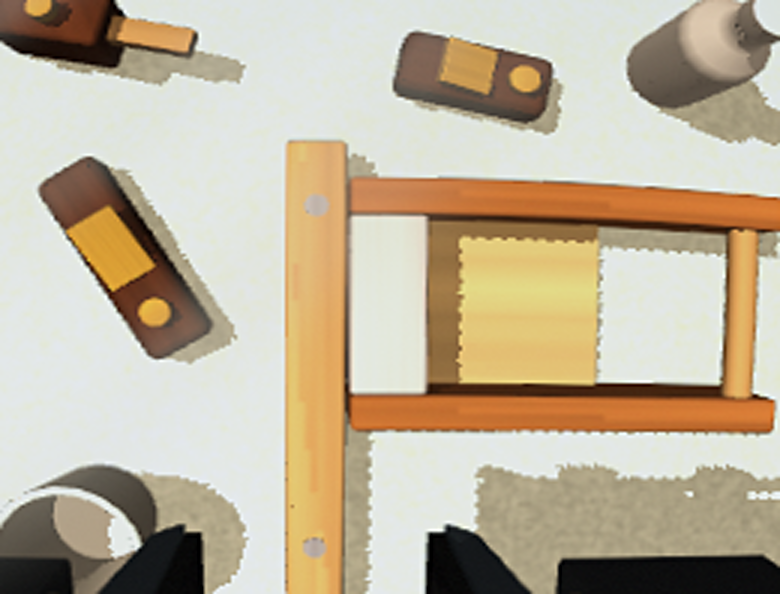

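```bash
python3 - <<'E'
from h import *
d=load("wrist17.pkl");g=lambda u,v:(180+(u+.5)/3-.5,30+(v+.5)/2.7-.5)
f1,f2=[wplane(d,*g(*p),55) for p in((350,195),(350,415))];b1,b2=[wplane(d,*g(*p),30) for p in((347,150),(345,500))]
u=b1-b2;u/=np.linalg.norm(u);n=np.array([u[1],-u[0],0])
print([(q-b1)@n for q in(f1,f2)],np.degrees(np.arctan2(u[1],u[0])),np.degrees(np.arctan2(*(f1-f2)[[1,0]])))
im=d["frame"][95:190,280:310];
for r in(96,110,140,165,180):print(r,d["frame"][r,290:302].sum(1))
E
```

```text
[np.float64(0.30055492384425825), np.float64(0.7751501963763051)] 15.52936460812026 15.816464911252245
96 [508 517 519 521 474 383 369 405 411 406 407 405]
110 [507 516 514 523 483 337 348 586 661 660 661 664]
140 [496 502 505 499 424 257 427 632 682 681 681 680]
165 [489 491 492 485 363 142 405 667 688 685 684 684]
180 [487 489 492 493 372 133 179 335 368 370 369 369]
```

The gap measures 0.3 and 0.8 mm at the two corners and the angle 0.3°, all within measurement error of flush. Handing in.

```bash
python3 -c "
from workcell import env
print(env.job_done())"
```

```text
the job is handed in; nothing more can be done
None
```

The cradle is lying on its side with its foot end against the batten, and the job is handed in at about 19.7 s of the 72 s allowed.

- **Tipping:** I straddled the crossbar loosely, with the fingers 20 mm apart on the 14 mm bar and never gripping. I led it through a 90° arc about the heel, and the fingers held it back past the balance point until it lay down. The force read 1.7 N at most in the checks during tipping.
- **Pushing:** With the tool upright again, I pushed the bar about 80 mm toward the batten and squared the cradle by about 2° on the way. I pressed it home at about 12 N, opened the fingers and lifted clear.
- **Last checks:** The close wrist view puts the foot end 0.3 and 0.8 mm from the batten at its two corners and 0.3° out of line. That is within the roughly 1–2 mm I can measure, so flush as far as I can tell. The bystanders in view looked unmoved in the last pictures, and the robot was touching nothing.
- **Disagreement:** Both cameras showed the fingertips about 28–31 mm behind the reported TCP, not 11 mm ahead of it as the text says. I planned with the camera value, and the contacts during the job agreed with it.

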